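# Index a turntable caddy one hole round by its sprung pull pin

### The job

The turntable on the worktop is locked by a sprung pin with a steel pull loop. Pull the pin out, turn the tray so that the small lidded jar standing on it comes round to the pointer at the front, and let the pin spring fully home into the next hole on that side. Do not touch the jar or the candle glass or let either fall over, and leave the things lying around the turntable where they are.

Things in the scene. Friction and masses are not known exactly. Their poses are not given: they have to be found in the camera images.
- turntable_base: Fixed grey round base, 184 mm across, 20 mm high; origin on the worktop under the turning axis, z up, front (pointer) towards its own -x. Hidden inside is a fixed drum with 3 radial holes: one at the front, where the pin starts, and one on either side, somewhere between 31 and 49 degrees of turn each way: this differs every time and nothing shows it. Holes 14 mm wide, pin 10 mm.
- tray_top (a point): Centre of the round white tray (210 mm across) on the turning axis, on its standing surface, 66 mm above the worktop; rim top at 79 mm, skirt down to 28 mm, a steel cap in the middle up to 84 mm. A plunger housing 30 mm wide juts out of the skirt to 119 mm from the axis, under the loop's inner end.
- tray (a joint): Turn of the tray about the base's z axis, rad, 0 at the start, positive counter-clockwise seen from above, stops at +-1.25. With the pin out it stays where it is left (friction about 0.06 N m). Positive turn carries the pull loop from the front towards the base's -y side, and what stands on the base's +y side to the front.
- index_pin (a joint): How far the pin is pulled out, m: 0 home, about 0.013 when its tip rides on the smooth drum between holes, 0.018 at its stop. Slides level and radially outward. Spring 5 N at 0, 9 N at 0.013, 10.4 N at 0.018; it springs back when let go, and drops into a hole by itself when it comes over one. Home, it locks the tray; over 0.013 out frees it.
- pull_loop (a point): Centre of the pull loop's opening. The loop is part of the pin, juts out from the tray and turns with it: a level rectangle with cut corners of 8 mm round steel bar, 45 mm above the worktop, open above and below; opening 50 mm along the pull (radial), 52 mm across. Pin home: centre 153 mm, outer bar 182 mm, inner bar 124 mm from the axis. The point's -x points outward, the pull direction.
- loop_bar (a point): Middle of the loop's outer bar (its centre line), 29 mm outward of pull_loop. Closed fingertips let down through the loop pull it by this bar and push the tray round by the side bars. Under the loop is only the base's low front foot (18 mm high, 30 mm wide, to 126 mm from the axis).
- front_mark (a point): Top of the small raised steel diamond pointer on the front foot of the base, 18 mm above the worktop, 116 mm from the turning axis; fixed, marks the front.
- small_jar: The slim pale jar with a lid and a label, 47 mm across, 98 mm high, loose, standing on the tray about 62 mm from the axis, 40 degrees to the one or the other side of the front; origin at the centre of its underside. It must come to the front. (A like jar far off by the printer has no part in this.)
- candle: Candle in a clear glass, 76 mm across, 90 mm high, loose, standing on the tray on the other side, about 62 mm from the axis; origin at the centre of its underside.
- tape_measure: Bystander: yellow tape measure, 66 x 74 x 33 mm, loose on the worktop; origin at the centre of its underside.
- brush: Bystander: grey scrubbing brush with a bow handle, 61 x 155 x 91 mm, loose on the worktop; origin at the centre of its underside.
- remote: Bystander: black remote control, 192 x 48 x 19 mm, loose on the worktop; origin at the centre of its underside.
Not all that is in view belongs to the job. What is shaped like the small_jar but blue is not meant.

How it is judged:
By the outcome, as a careful person would: the job done as asked, in the order asked, and still so for the second after the job is handed in, with the robot touching nothing.
It also fails if it takes over 48 s, if anything falls off the work surface, if the arm or the gripper's body presses on something with over 40 N, if the wrist force passes 120 N, or if a joint passes its speed limit or range.

### The arm

A 7-joint arm with a two-finger parallel gripper is mounted at the origin on a cart in front of the work surface, level with it; the furniture and walls round the work are solid. World frame = base frame: x ahead of the robot, y to its left, z up, the work surface at z = 0. Lengths are in m, angles in degrees, forces in N, time in s.
With the tool pointing down it reaches from about 0.425 to 1.025 m from the base axis. Payload 9.4 kg.
Tool frame: the origin (TCP) lies at the very end of the fingers, on their centre line; the grasp point (between the pads) lies 19 mm behind it; z points along the fingers, y is the line along which they close (so a half turn about z gives the same grasp; the last joint's range is limited). The gripper opens to 85 mm and grips with 20 to 120 N. Pads are 22 mm wide; open, the fingers measure 114 mm over their backs; the gripper's body (76 mm by 85 mm) begins 54 mm behind the grasp point. The pads swing forward as they close: fully open they stand 13 mm farther back than shut.
Start: joints at [69.288, 34.337, -0.143, 91.639, 0.103, 54.024, -4.572], TCP at [0.204, -0.696, 0.231] pointing down, gripper open.
Joint ranges: [-147.43, 147.43], [-19.82, 112.94], [-74.19, 73.91], [6.32, 146.72], [-59.91, 239.91], [6.04, 106.73], [-150.56, 150.56]. Speed limits (degrees/s): [127.2, 127.2, 172.46, 172.46, 180, 180, 180].

### API

Orientations are given as a 3x3 rotation matrix whose columns are the frame's x, y, z axes.
In Python, from workcell import r, viewer gives the robot as it stands. The module is installed in compiled form; this text tells all that it offers.
- The arm moves only by the tool move_arm, never from a script. Its argument "targets" is one flat list of numbers, 7 for each row, row after row: the turn, a rotation vector about the tool's x, y, z normalised to -1 to 1, where 1 is 0.1 rad, then the shift along the tool's x, y, z normalised to -1 to 1, where 1 is 30 mm, then the closure, from 0 (fully open) to 1 (shut). In form: [wx, wy, wz, tx, ty, tz, hand, wx, wy, wz, tx, ty, tz, hand, ...]. A call has 1 to 5 rows; each row shifts and turns the commanded pose from where the row before left it, along the tool's axes as they then stand; what a row does not reach is not made up. A row lasts 1/8 s, in which the tool goes at most 62.5 mm and 10.7 degrees, less where a joint would pass 70% of its speed; a pose out of reach is approached as far as the arm can. A call with a number of a shift or a turn outside -1 to 1 is refused whole. A call with a gripper value outside its range is refused whole. The fingers move at their own pace and stop on an object; "newtons" is the grip in N (left out, the last holds). Time passes only in rows, so rows that do not move let the fingers close. It gives the time, the measured TCP pose, the force and the opening at its end, in the units of the state.
- r.state(): the state, without advancing time (a new reading comes with each control period).
- viewer.camera(name): name is "side" or "top"; returns the picture (420x560x3 uint8, red, green, blue); there is no depth.
- viewer.camera_params(name): a dict with "intrinsics" (3x3 intrinsics, pixels), "world_from_camera" (4x4, takes a point from camera to world coordinates). Camera axes: x right, y up, looking along -z (the intrinsics and any distortion apply to the point x, -y, -z); pixel columns grow to the right and rows downward; lengths in m; the calibration is good to about 2 mm. A picture is of the moment at which its call begins. camera_params takes no time and is no camera call.
- r.hand_in(): hands the job in, once; it reports no verdict.
The state is a dict: "t": time; "joint_positions": joint angles; "joint_velocities": joint speeds; "joint_efforts": joint torques, N m; "eef_pos": TCP position; "ee_rot": TCP orientation; "ft_force": force on the tool from outside, world axes, zero at the start; "torque": the same for the moment, N m; "width": opening from 0.0 (shut) to 1.0 (fully open).
Only numpy, scipy, OpenCV 4.12 (cv2) and the standard library are available. Lean on these libraries where they do the work, as an engineer would, in place of code of your own. Each camera call takes 0.05 s, during which the arm holds its last target. There are 200 camera calls.

## Working session

There is one attempt and no reset: what is moved stays moved. The work goes in short steps, Python scripts to look and compute and a tool call to move; the robot and the scene stay as the last step left them, time stands still between calls to the robot, and variables do not carry over. Pictures are saved under pics/ and viewed, on a budget of 10 in all, crops included, one or two more only if the job needs it, and the job is handed in when it is done.

Besides the shell and the picture viewer there is one more tool, called after "Call:" as name(argument=value, ...) on one line, values as JSON. move_arm: Moves the arm, as the interface text tells. Scaled input: -1 to 1 covers 30 mm each way for a shift and 0.1 rad each way for a turn. Its arguments: {"type":"object","properties":{"targets":{"type":"array","items":{"type":"number","minimum":-1,"maximum":1}},"newtons":{"type":"number"}},"required":["targets"]}

```bash
mkdir -p pics
python3 - <<'E'
from workcell import r, viewer
import cv2, numpy as np
for n in("side","top"):
    cv2.imwrite(f"pics/{n}0.png",viewer.camera(n)[:,:,::-1])
    p=viewer.camera_params(n);print(n,{k:np.round(v,4).tolist() if not isinstance(v,str) else v for k,v in p.items()})
s=r.state();print(s)
E
```

```text
side {'intrinsics': [[479.3354, 0.0, 291.8821], [0.0, 479.3354, 204.7083], [0.0, 0.0, 1.0]], 'world_from_camera': [[-0.9482, 0.1956, -0.2502, 0.1761], [-0.3169, -0.5276, 0.7882, 1.2226], [0.0222, 0.8266, 0.5623, 0.7966], [0.0, 0.0, 0.0, 1.0]]}
top {'intrinsics': [[407.2891, 0.0, 281.7927], [0.0, 407.2891, 211.5567], [0.0, 0.0, 1.0]], 'world_from_camera': [[0.0293, 0.9837, -0.1774, 0.2864], [-0.9995, 0.0275, -0.0128, 0.1877], [-0.0077, 0.1777, 0.9841, 1.1962], [0.0, 0.0, 0.0, 1.0]]}
{'t': 0.1, 'joint_positions': array([69.28892108, 34.37983236, -0.14816856, 91.67625268,  0.10315144,
       54.02503036, -4.57233738]), 'joint_velocities': array([ 0.0097498 , -0.04442178,  0.01539378, -0.11427095, -0.01725712,
       -0.009367  , -0.05789444]), 'joint_efforts': array([ 6.30512252e-03, -7.77999616e+01,  1.57025065e+00, -2.58624655e+01,
        1.26328072e-02,  5.53307938e-03, -5.55202450e-05]), 'eef_pos': array([ 0.20357628, -0.69538541,  0.23050456]), 'ee_rot': array([[ 9.59698703e-01,  2.81030513e-01, -4.99587533e-04],
       [ 2.81030936e-01, -9.59697799e-01,  1.32216602e-03],
       [-1.07884062e-04, -1.40928057e-03, -9.99999001e-01]]), 'ft_force': array([ 0.22563536, -0.09848162,  0.70951894]), 'torque': array([-0.04058122,  0.00065426, -0.01828677]), 'width': 1.0016185921279053}
```

View pics/top0.png

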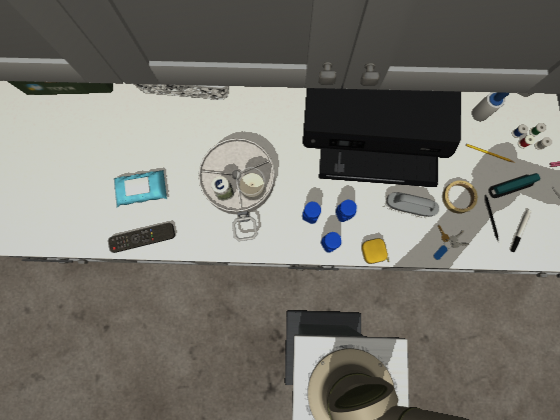

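View pics/side0.png

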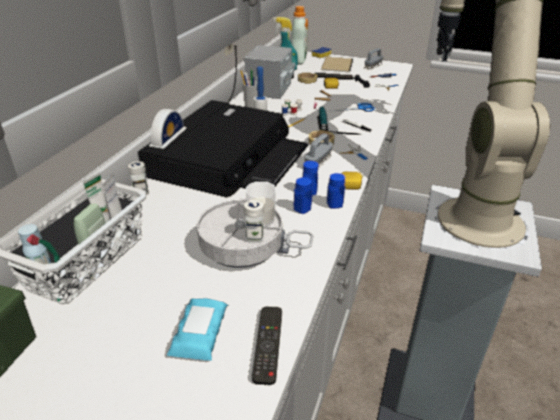

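The top view shows the tray centred near (237,175). The loop is at about (246,224), the jar is at left (221,186) and the candle at (252,185). The jar is on the +y side, so the turn is positive and the loop goes towards the blue jars (313,212). Next is a zoomed crop of both views.

```bash
cat > h.py <<'E'
import numpy as np, cv2
from workcell import r, viewer
def ray(n,u,v):
    p=viewer.camera_params(n);K=np.array(p["intrinsics"]);T=np.array(p["world_from_camera"])
    d=np.linalg.inv(K)@[u,v,1];return T[:3,3],T[:3,:3]@[d[0],-d[1],-d[2]]
def at(n,u,v,z):
    o,d=ray(n,u,v);return o+d*(z-o[2])/d[2]
def tri(a,b):
    (o1,d1),(o2,d2)=ray("top",*a),ray("side",*b)
    s=np.linalg.lstsq(np.c_[d1,-d2],o2-o1,rcond=None)[0]
    p,q=o1+s[0]*d1,o2+s[1]*d2;return (p+q)/2,np.linalg.norm(p-q)
def pix(n,X):
    p=viewer.camera_params(n);T=np.linalg.inv(p["world_from_camera"]);c=T[:3,:3]@X+T[:3,3]
    q=np.array(p["intrinsics"])@[c[0],-c[1],-c[2]];return q[:2]/q[2]
E
python3 - <<'E'
from h import *
a=cv2.imread("pics/top0.png")[130:250,190:340];b=cv2.imread("pics/side0.png")[170:275,185:335]
def up(c,k=5): return cv2.resize(c,None,fx=k,fy=k,interpolation=cv2.INTER_CUBIC)
cv2.imwrite("pics/tc.png",up(a));cv2.imwrite("pics/sc.png",up(b))
E
```

```text
(no output)
```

View pics/tc.png

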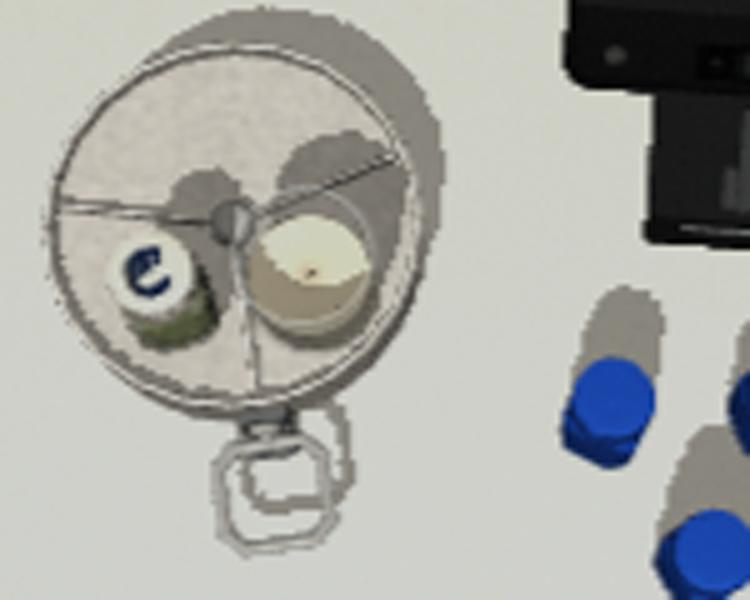

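View pics/sc.png

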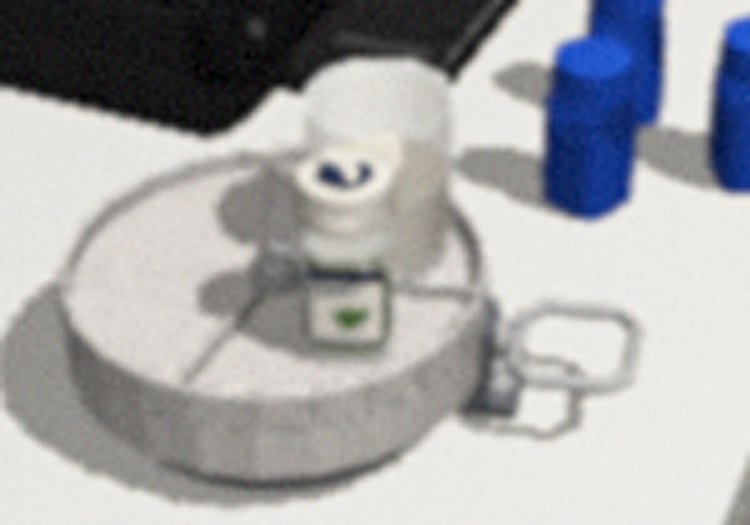

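Top crop: cap centre (231,222) and loop centre (274,494), with the outer bar's middle at about (283,546). Side crop: cap (275,262) and loop centre about (573,347). Next I triangulate these points.

Run:
```python
from h import *
t=lambda x,y:(190+x/5-.4,130+y/5-.4); s=lambda x,y:(185+x/5-.4,170+y/5-.4)
np.set_printoptions(precision=4,suppress=True)
print("cap",tri(t(231,222),s(276,262)),at("top",*t(231,222),.084))
print("loop",tri(t(274,494),s(573,347)),at("top",*t(274,494),.045),at("side",*s(573,347),.045))
L=[t(*p) for p in((274,441),(283,546),(222,497),(328,492))]
for p in L: print(at("top",*p,.045))
# tray rim ellipse edges at z=.079
for p in((50,215),(418,215),(235,45)): print("rim",at("top",*t(*p),.079))
print("jar lid",tri(t(155,270),s(345,180)),at("top",*t(155,270),.164))
print("candle",at("top",*t(312,265),.15))
for p in((612,400),(718,548)): print("blue",at("top",*t(*p),.098))
```

```text
cap (array([0.5931, 0.336 , 0.0791]), np.float64(0.0014052018914604751)) [0.5911 0.3352 0.084 ]
loop (array([0.4434, 0.3081, 0.0446]), np.float64(0.002315446244144797)) [0.4422 0.3079 0.045 ] [0.4444 0.3086 0.045 ]
[0.4728 0.3093 0.045 ]
[0.4126 0.3014 0.045 ]
[0.4396 0.3375 0.045 ]
[0.4442 0.2771 0.045 ]
rim [0.5937 0.439  0.079 ]
rim [0.5994 0.2299 0.079 ]
rim [0.6979 0.3388 0.079 ]
jar lid (array([0.5432, 0.3638, 0.1591]), np.float64(0.0003233007270175779)) [0.5422 0.363  0.164 ]
candle [0.5507 0.2824 0.15  ]
blue [0.4922 0.1194 0.098 ]
blue [0.4124 0.0608 0.098 ]
```

Call:
move_arm(targets=[0,0,1,0.9,-0.9,0,1,0,0,0,1,-0.9,0,1,0,0,0,1,-0.9,0,1,0,0,0,1,-0.9,0,1,0,0,0,1,-0.9,0,1], newtons=60)

```text
t: 0.72
eef_pos: [0.3208, -0.5328, 0.231]
ee_rot: [[0.983, 0.184, -0.0], [0.184, -0.983, 0.0], [-0.0, -0.001, -1.0]]
ft_force: [-0.4, -0.1, -0.3]
width: 0.0
```

Call:
move_arm(targets=[0,0,0,1,-0.9,0,1,0,0,0,1,-0.9,0,1,0,0,0,1,-0.9,0,1,0,0,0,1,-0.9,0,1,0,0,0,0.4,-1,0,1])

```text
t: 1.35
eef_pos: [0.4261, -0.3726, 0.2309]
ee_rot: [[0.983, 0.186, 0.0], [0.186, -0.983, 0.0], [0.0, -0.0, -1.0]]
ft_force: [-0.2, -0.2, -0.8]
width: -0.001
```

Call:
move_arm(targets=[0,0,0,0.37,-0.98,0,1,0,0,0,0.37,-0.98,0,1,0,0,0,0.37,-0.98,0,1,0,0,0,0.37,-0.98,0,1,0,0,0,0.37,-0.98,0,1])

```text
t: 1.98
eef_pos: [0.452, -0.2184, 0.2311]
ee_rot: [[0.983, 0.184, -0.0], [0.184, -0.983, 0.0], [-0.0, -0.0, -1.0]]
ft_force: [0.5, -0.9, -0.4]
width: -0.002
```

Call:
move_arm(targets=[0,0,0,0.37,-0.98,0,1,0,0,0,0.37,-0.98,0,1,0,0,0,0.37,-0.98,0,1,0,0,0,0.37,-0.98,0,1,0,0,0,0.37,-0.98,0,1])

```text
t: 2.6
eef_pos: [0.4796, -0.0638, 0.2311]
ee_rot: [[0.983, 0.184, -0.0], [0.184, -0.983, -0.0], [-0.0, -0.0, -1.0]]
ft_force: [1.0, 0.0, -0.3]
width: 0.002
```

Call:
move_arm(targets=[0,0,0,0.3,-0.98,0,1,0,0,0,0.1,-0.98,0,1,0,0,0,0,-0.98,0,1,0,0,0,0,-0.98,0,1,0,0,0,0,-0.98,0,1])

```text
t: 3.22
eef_pos: [0.464, 0.0828, 0.2311]
ee_rot: [[0.983, 0.184, -0.0], [0.184, -0.983, -0.0], [-0.0, 0.0, -1.0]]
ft_force: [-0.7, -0.2, 0.5]
width: 0.001
```

Call:
move_arm(targets=[0,0,0,0,-0.98,0,1,0,0,0,0,-0.98,0,1,0,0,0,0,-0.98,0,1,0,0,0,0,-0.98,0,1,0,0,0,0,0,0,1])

```text
t: 3.85
eef_pos: [0.4422, 0.1996, 0.2311]
ee_rot: [[0.982, 0.187, -0.0], [0.187, -0.982, 0.001], [-0.0, -0.001, -1.0]]
ft_force: [-0.4, 0.5, -0.3]
width: -0.001
```

Call:
move_arm(targets=[0,0,0,0.17,-0.88,0,1,0,0,0,0.17,-0.88,0,1,0,0,0,0.17,-0.88,0.6,1,0,0,0,0.17,-0.88,1,1,0,0,0,0,0,1,1])

```text
t: 4.47
eef_pos: [0.4437, 0.3065, 0.1524]
ee_rot: [[0.983, 0.185, 0.001], [0.185, -0.983, 0.001], [0.001, -0.001, -1.0]]
ft_force: [0.2, -0.7, -0.3]
width: 0.0
```

Call:
move_arm(targets=[0,0,0,0,0,1,1,0,0,0,0,0,1,1,0,0,0,0,0,0,1])

```text
t: 4.85
eef_pos: [0.4427, 0.3034, 0.0915]
ee_rot: [[0.983, 0.183, -0.003], [0.183, -0.983, -0.003], [-0.004, 0.003, -1.0]]
ft_force: [0.3, 0.3, 0.3]
width: -0.001
```

Run:
```python
from h import *
a=viewer.camera("top")[:,:,::-1][150:250,200:280];b=viewer.camera("side")[:,:,::-1][150:270,220:340]
f=lambda c:cv2.resize(c,(400,int(400*c.shape[0]/c.shape[1])),interpolation=cv2.INTER_CUBIC)
a,b=f(a),f(b);H=max(len(a),len(b))
cv2.imwrite("pics/n1.png",np.hstack([cv2.copyMakeBorder(x,0,H-len(x),0,0,0) for x in(a,b)]))
p=r.state()["eef_pos"];print(p)
for n,o,k in(("top",(200,150),5),("side",(220,150),400/120)):
    for X in([*p[:2],p[2]],[*p[:2],.045],[.443,.308,.045]):print(n,(pix(n,np.array(X))-o)*k)
```

```text
[0.44373493 0.30452918 0.09365794]
top [219.53765642 377.16610575]
top [228.00019721 389.45800285]
top [221.87000215 390.56377634]
side [268.5884382  242.07241355]
side [266.51459425 293.6986025 ]
side [266.04761105 296.57462099]
```

View pics/n1.png

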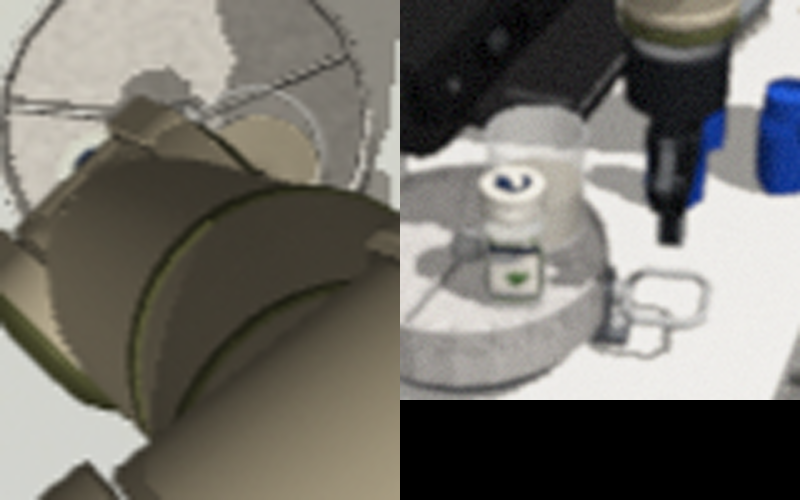

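The top view is blocked by the arm. In the side view the fingertip is above the loop's opening (loop centre 668,297, as predicted). I'll go down through it.

Call:
move_arm(targets=[0,0,0,0,-0.1,0.6,1,0,0,0,0,0,0.8,1,0,0,0,0,0,0.7,1,0,0,0,0,0,0,1])

```text
t: 5.45
eef_pos: [0.443, 0.3078, 0.0305]
ee_rot: [[0.983, 0.184, -0.0], [0.184, -0.983, -0.0], [-0.0, 0.0, -1.0]]
ft_force: [0.2, 0.0, 0.2]
width: -0.004
```

Call:
move_arm(targets=[0,0,0,-0.3,0,0,1,0,0,0,-0.2,0,0,1,0,0,0,0,0,0,1])

```text
t: 5.82
eef_pos: [0.4292, 0.306, 0.0314]
ee_rot: [[0.983, 0.184, 0.003], [0.184, -0.983, 0.002], [0.003, -0.002, -1.0]]
ft_force: [5.8, -0.4, 3.0]
width: 0.002
```

Call:
move_arm(targets=[0,0,0,-0.1,0,0,1,0,0,0,0,0,0,1])

```text
t: 6.08
eef_pos: [0.4269, 0.3057, 0.0312]
ee_rot: [[0.983, 0.183, 0.003], [0.183, -0.983, 0.002], [0.004, -0.002, -1.0]]
ft_force: [5.3, 1.3, 2.9]
width: -0.002
```

Call:
move_arm(targets=[0,0,0,-0.1,0,0,1,0,0,0,-0.1,0,0,1,0,0,0,0,0,0,1])

```text
t: 6.45
eef_pos: [0.4216, 0.3049, 0.0312]
ee_rot: [[0.983, 0.183, 0.004], [0.183, -0.983, 0.003], [0.005, -0.002, -1.0]]
ft_force: [8.1, 1.0, 3.3]
width: 0.001
```

Call:
move_arm(targets=[0,0,0,-0.1,0,0,1,0,0,0,-0.1,0,0,1,0,0,0,0,0,0,1])

```text
t: 6.82
eef_pos: [0.4163, 0.304, 0.0313]
ee_rot: [[0.983, 0.183, 0.005], [0.183, -0.983, 0.004], [0.006, -0.003, -1.0]]
ft_force: [8.5, 1.3, 2.6]
width: 0.001
```

Call:
move_arm(targets=[0,0,0,-0.09,0,0,1,0,0,0,0,0,0,1])

```text
t: 7.08
eef_pos: [0.4139, 0.3037, 0.0313]
ee_rot: [[0.983, 0.183, 0.005], [0.183, -0.983, 0.004], [0.006, -0.003, -1.0]]
ft_force: [9.9, 0.6, 2.3]
width: -0.0
```

Call:
move_arm(targets=[0,0,0,0,0.15,0,1,0,0,0,0,0.15,0,1,0,0,0,0,0,0,1])

```text
t: 7.45
eef_pos: [0.4159, 0.2948, 0.0313]
ee_rot: [[0.983, 0.182, 0.006], [0.182, -0.983, 0.004], [0.006, -0.003, -1.0]]
ft_force: [9.9, 2.7, 1.7]
width: -0.0
```

Call:
move_arm(targets=[0,0,-0.3,0.01,0.18,0,1,0,0,-0.3,0.01,0.18,0,1,0,0,0,0,0,0,1])

```text
t: 7.82
eef_pos: [0.4187, 0.2844, 0.0313]
ee_rot: [[0.97, 0.241, 0.006], [0.241, -0.97, 0.004], [0.007, -0.003, -1.0]]
ft_force: [9.7, 2.6, 2.3]
width: 0.001
```

Call:
move_arm(targets=[0,0,-0.5,0.01,0.3,0,1,0,0,-0.5,0.01,0.3,0,1,0,0,-0.5,0.01,0.3,0,1,0,0,0,0,0,0,1])

```text
t: 8.32
eef_pos: [0.4276, 0.2591, 0.0313]
ee_rot: [[0.923, 0.384, 0.006], [0.384, -0.923, 0.005], [0.008, -0.002, -1.0]]
ft_force: [9.4, 3.5, 1.8]
width: 0.002
```

Call:
move_arm(targets=[0,0,-0.5,0.01,0.3,0,1,0,0,-0.5,0.01,0.3,0,1,0,0,0,0,0,0,1])

```text
t: 8.7
eef_pos: [0.4356, 0.2432, 0.0314]
ee_rot: [[0.88, 0.475, 0.006], [0.475, -0.88, 0.005], [0.008, -0.002, -1.0]]
ft_force: [9.3, 4.3, 1.6]
width: -0.001
```

Call:
move_arm(targets=[0,0,0,0.2,0,0,1,0,0,0,0,0,0,1])

```text
t: 8.95
eef_pos: [0.4388, 0.2452, 0.0309]
ee_rot: [[0.88, 0.475, 0.003], [0.475, -0.88, 0.003], [0.004, -0.001, -1.0]]
ft_force: [6.2, 2.7, 2.2]
width: -0.001
```

Call:
move_arm(targets=[0,0,0,0.25,0,0,1,0,0,0,0.25,0,0,1,0,0,0,0,0,0,1])

```text
t: 9.32
eef_pos: [0.4502, 0.2509, 0.0301]
ee_rot: [[0.88, 0.475, -0.001], [0.475, -0.88, -0.0], [-0.001, 0.0, -1.0]]
ft_force: [-0.0, -1.0, 0.2]
width: 0.002
```

Run:
```python
from h import *
b=viewer.camera("side")[:,:,::-1][150:270,200:350]
cv2.imwrite("pics/n2.png",cv2.resize(b,None,fx=5,fy=5,interpolation=cv2.INTER_CUBIC))
p=r.state()["eef_pos"];d=p[:2]-[.5925,.3355];print(p,np.hypot(*d),np.degrees(np.arctan2(*-d[::-1])))
for ph in (14,17,20):
  a=np.radians(190.4+ph);u=np.array([np.cos(a),np.sin(a)])
  for R in(.124,.137,.182,.195):print(ph,R,(pix("side",np.array([.5925+R*u[0],.3355+R*u[1],.045]))-[200,150])*5)
```

```text
[0.44992135 0.25069598 0.03005061] 0.16589271519866364 30.743660072704262
14 0.124 [445.59840542 402.92607964]
14 0.137 [470.61065835 401.79289721]
14 0.182 [556.79704316 397.88821506]
14 0.195 [581.58200312 396.76533016]
17 0.124 [444.04142859 395.36510411]
17 0.137 [468.77508589 393.45683683]
17 0.182 [553.83395149 386.89431968]
17 0.195 [578.2466991  385.01081144]
20 0.124 [441.85277656 387.91792457]
20 0.137 [466.24658696 385.2534227 ]
20 0.182 [549.97498451 376.10788671]
20 0.195 [573.959699   373.48806982]
```

View pics/n2.png

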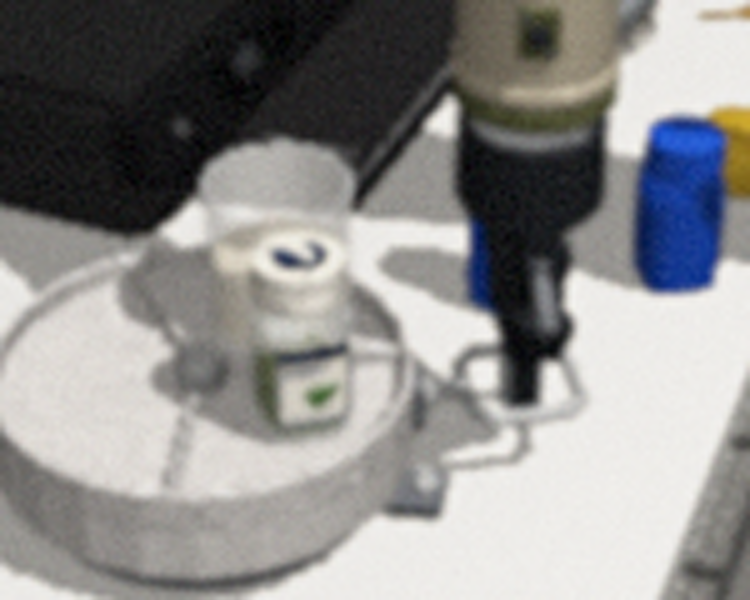

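The loop is at about 18° with the outer bar near (573,382), so the pin is riding on the drum. The jar and candle are both upright. Next I ease in a little and push by the side bar.

Call:
move_arm(targets=[0,0,0,0.17,0,0,1,0,0,0,0,0.15,0,1,0,0,0,0,0.15,0,1,0,0,0,0,0,0,1])

```text
t: 9.88
eef_pos: [0.459, 0.2447, 0.0302]
ee_rot: [[0.88, 0.474, -0.0], [0.474, -0.88, -0.0], [-0.0, 0.0, -1.0]]
ft_force: [-0.5, -0.4, -0.1]
width: -0.001
```

Call:
move_arm(targets=[0,0,-0.3,0,0.16,0,1,0,0,-0.3,0,0.16,0,1,0,0,0,0,0,0,1])

```text
t: 10.25
eef_pos: [0.4639, 0.2363, 0.0302]
ee_rot: [[0.85, 0.527, -0.0], [0.527, -0.85, -0.001], [-0.0, 0.0, -1.0]]
ft_force: [-0.3, -0.7, -0.4]
width: 0.001
```

Call:
move_arm(targets=[0,0,-0.3,0,0.16,0,1,0,0,-0.3,0,0.16,0,1,0,0,0,0,0,0,1])

```text
t: 10.62
eef_pos: [0.4691, 0.228, 0.0302]
ee_rot: [[0.817, 0.576, -0.0], [0.576, -0.817, -0.001], [-0.001, 0.001, -1.0]]
ft_force: [0.7, 0.1, -0.2]
width: 0.002
```

Call:
move_arm(targets=[0,0,-0.3,0,0.16,0,1,0,0,-0.3,0,0.16,0,1,0,0,0,0,0,0,1])

```text
t: 11.0
eef_pos: [0.4747, 0.2203, 0.0302]
ee_rot: [[0.781, 0.624, -0.0], [0.624, -0.781, -0.001], [-0.001, 0.0, -1.0]]
ft_force: [0.4, -0.9, -0.2]
width: 0.001
```

```bash
cat > look.py <<'E'
import sys
from h import *
b=viewer.camera("side")[:,:,::-1][150:270,200:350]
cv2.imwrite(f"pics/{sys.argv[1]}.png",cv2.resize(b,None,fx=5,fy=5,interpolation=cv2.INTER_CUBIC))
p=r.state()["eef_pos"];d=p[:2]-[.5925,.3355];print(np.hypot(*d),np.degrees(np.arctan2(*-d[::-1]))-10.4)
for ph in map(float,sys.argv[2:]):
  a=np.radians(190.4+ph);u=np.array([np.cos(a),np.sin(a)])
  for R in(.124,.137,.182,.195):print(ph,R,((pix("side",np.array([.5925+R*u[0],.3355+R*u[1],.045]))-[200,150])*5).round())
E
python3 look.py n3 20 25 30
```

```text
0.1648347550876991 33.876375315577945
20.0 0.124 [442. 388.]
20.0 0.137 [466. 385.]
20.0 0.182 [550. 376.]
20.0 0.195 [574. 373.]
25.0 0.124 [437. 376.]
25.0 0.137 [461. 372.]
25.0 0.182 [542. 359.]
25.0 0.195 [565. 355.]
30.0 0.124 [430. 364.]
30.0 0.137 [453. 359.]
30.0 0.182 [531. 342.]
30.0 0.195 [553. 337.]
```

View pics/n3.png

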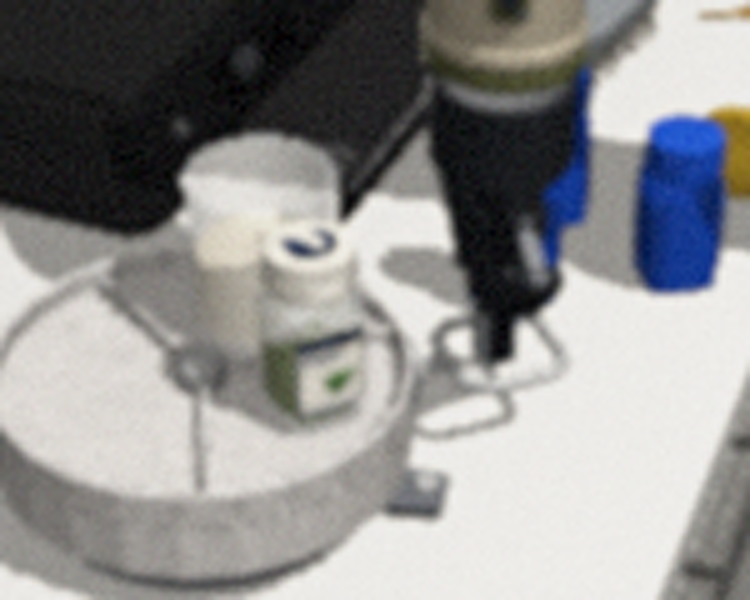

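The loop is at about 27° and following the finger; jar and candle are upright. The tip can come up 5 mm for more clearance over the blue jars, then I continue slowly.

Call:
move_arm(targets=[0,0,-0.3,0.02,0.16,-0.17,1,0,0,-0.3,0.02,0.16,0,1,0,0,0,0,0,0,1])

```text
t: 11.42
eef_pos: [0.482, 0.2139, 0.0355]
ee_rot: [[0.742, 0.67, 0.0], [0.67, -0.742, -0.0], [0.0, 0.0, -1.0]]
ft_force: [-0.3, -0.7, -0.9]
width: 0.001
```

Call:
move_arm(targets=[0,0,-0.2,0.02,0.11,0,1,0,0,-0.2,0.02,0.11,0,1,0,0,0,0,0,0,1])

```text
t: 11.8
eef_pos: [0.4871, 0.2103, 0.0353]
ee_rot: [[0.715, 0.7, -0.0], [0.7, -0.715, -0.0], [-0.0, -0.0, -1.0]]
ft_force: [-0.4, 0.6, -0.1]
width: -0.003
```

Call:
move_arm(targets=[0,0,-0.2,0.02,0.11,0,1,0,0,-0.2,0.02,0.11,0,1,0,0,0,0,0,0,1])

```text
t: 12.18
eef_pos: [0.4927, 0.2065, 0.0353]
ee_rot: [[0.686, 0.728, 0.0], [0.728, -0.686, 0.0], [0.0, 0.0, -1.0]]
ft_force: [0.9, -0.1, -0.5]
width: -0.0
```

Call:
move_arm(targets=[0,0,-0.2,0.02,0.11,0,1,0,0,-0.2,0.02,0.11,0,1,0,0,0,0,0,0,1])

```text
t: 12.55
eef_pos: [0.4949, 0.2045, 0.0351]
ee_rot: [[0.654, 0.757, -0.004], [0.757, -0.654, 0.001], [-0.002, -0.004, -1.0]]
ft_force: [-10.7, 7.0, 3.1]
width: -0.002
```

Call:
move_arm(targets=[0,0,-0.2,0.02,0.11,0,1,0,0,-0.2,0.02,0.11,0,1,0,0,0,0,0,0,1])

```text
t: 12.92
eef_pos: [0.4964, 0.2031, 0.0349]
ee_rot: [[0.62, 0.785, -0.009], [0.785, -0.62, 0.002], [-0.005, -0.008, -1.0]]
ft_force: [-25.1, 12.5, 10.6]
width: 0.001
```

The force jumped, so the pin has dropped into the hole and locked. I'll back the finger off the side bar.

Call:
move_arm(targets=[0,0,0,0,-0.25,0,1,0,0,0,0,-0.25,0,1,0,0,0,0,0,0,1])

```text
t: 13.3
eef_pos: [0.4923, 0.2094, 0.0354]
ee_rot: [[0.625, 0.781, 0.0], [0.781, -0.625, 0.0], [0.0, 0.0, -1.0]]
ft_force: [0.5, 0.8, 0.5]
width: -0.001
```

```bash
python3 look.py n4 34 36 38
```

```text
0.16116936583703684 41.31289553574633
34.0 0.124 [424. 355.]
34.0 0.137 [446. 349.]
34.0 0.182 [521. 329.]
34.0 0.195 [542. 323.]
36.0 0.124 [420. 351.]
36.0 0.137 [442. 344.]
36.0 0.182 [515. 323.]
36.0 0.195 [536. 317.]
38.0 0.124 [416. 347.]
38.0 0.137 [438. 340.]
38.0 0.182 [510. 317.]
38.0 0.195 [530. 310.]
```

View pics/n4.png

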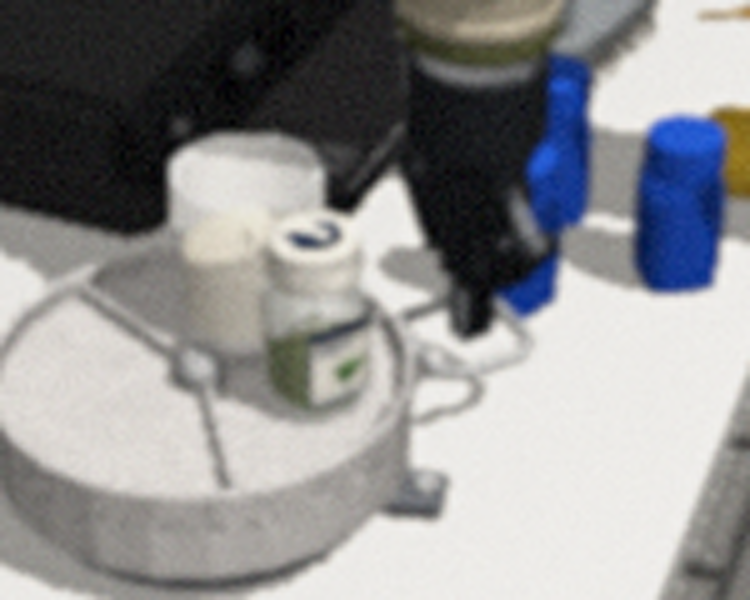

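The pin has dropped in: the loop now sits closer to the tray, with its outer bar near (516,335). Now centre the finger, lift out and clear the view.

Call:
move_arm(targets=[0,0,0,0,-0.25,0,1,0,0,0,0,0,-0.6,1,0,0,0,0,0,-1,1,0,0,0,0,0,-1,1,0,0,0,0,0,-1,1])

```text
t: 13.98
eef_pos: [0.4861, 0.2137, 0.1443]
ee_rot: [[0.626, 0.78, -0.0], [0.78, -0.626, -0.0], [-0.0, -0.0, -1.0]]
ft_force: [0.4, 1.1, 0.9]
width: 0.001
```

Call:
move_arm(targets=[0,0,0,0,0,-1,1,0,0,0,0,0,-1,1,0,0,0,-0.8,0.65,0,1,0,0,0,-0.8,0.65,0,1,0,0,0,-0.8,0.65,0,1])

```text
t: 14.6
eef_pos: [0.4867, 0.1201, 0.2035]
ee_rot: [[0.626, 0.78, 0.0], [0.78, -0.626, -0.0], [0.0, 0.0, -1.0]]
ft_force: [0.3, 0.1, -0.7]
width: 0.003
```

Call:
move_arm(targets=[0,0,0,-0.7,0.7,0,1,0,0,0,-0.7,0.7,0,1,0,0,0,-0.7,0.7,0,1,0,0,0,-0.7,0.7,0,1,0,0,0,-0.7,0.7,0,1])

```text
t: 15.22
eef_pos: [0.503, -0.0276, 0.2034]
ee_rot: [[0.626, 0.78, 0.0], [0.78, -0.626, -0.0], [-0.0, 0.0, -1.0]]
ft_force: [0.8, 0.1, -0.2]
width: 0.002
```

Run:
```python
from h import *
a=viewer.camera("top")[:,:,::-1];b=viewer.camera("side")[:,:,::-1]
cv2.imwrite("pics/f.png",np.hstack([cv2.resize(x,(400,400),interpolation=cv2.INTER_CUBIC) for x in(a[140:240,200:300],b[150:250,220:320])]))
for ph in(34,36,38):
  a=np.radians(190.4+ph);u=np.array([np.cos(a),np.sin(a)])
  for R in(.124,.182):
    X=np.array([.5925+R*u[0],.3355+R*u[1],.045]);print(ph,R,((pix("top",X)-[200,140])*4).round(),((pix("side",X)-[220,150])*4).round()+[400,0])
print(r.state()["t"])
```

```text
34 0.124 [264. 271.] [659. 284.]
34 0.182 [318. 329.] [737. 263.]
36 0.124 [268. 267.] [656. 281.]
36 0.182 [325. 323.] [732. 258.]
38 0.124 [272. 263.] [653. 277.]
38 0.182 [331. 317.] [728. 254.]
15.325
```

View pics/f.png

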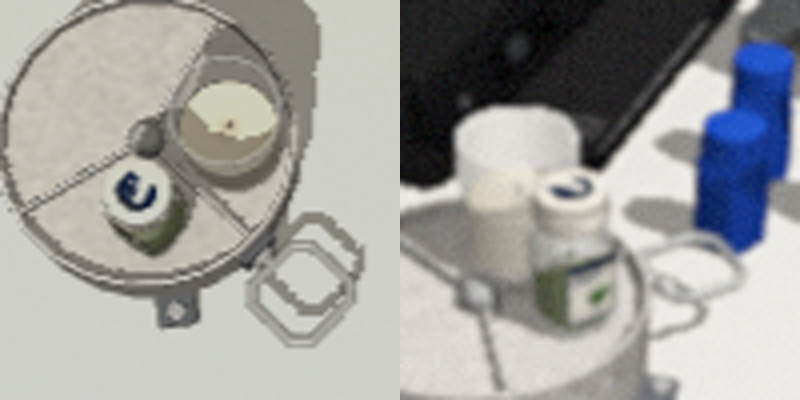

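The top view shows the loop centred at (301,294). Pin home predicts about (298,293) and riding on the drum would give about (309,307), so the pin is home. The jar is upright at the pointer, with the candle and blue jars in place. I'll hand in.

```bash
python3 -c "
from workcell import r
print(r.hand_in(), r.state()['t'])"
```

```text
the job is handed in; nothing more can be done
the job is handed in; nothing more can be done
```

I pulled the pin out about 16 mm and turned the tray counter-clockwise by about 36°. The pin dropped into the next hole on that side, and I handed the job in at about 15.3 s.

**Pin:** The tray locked firmly, holding against a push of about 28 N. The final top view puts the loop about 1 mm from its "home" position and about 4 mm from where it would sit if the pin were still riding on the drum. The pin was not measured directly.

**Jar and candle:** The jar stands upright at the pointer and the candle is upright. It may sit about 4° short of dead centre, because the jar stood about 40° from the front at the start while the hole turned out to be at about 36°.

**Surroundings:** The two blue jars in view looked undisturbed at the end, and the arm did not go near the remote, tape measure or brush on its route. I did not re-measure those three.

No check failed. The one limit was that the arm blocked the top view while I was lowering into the loop, so I placed the fingers there from the side view alone.

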